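# Put the tin away in the empty can lane

## Robot

A 6-joint arm with a two-finger parallel gripper is mounted at the origin on a cart in front of the work surface, level with it; the furniture and walls round the work are solid. World frame = base frame: x ahead of the robot, y to its left, z up, the work surface at z = 0. Lengths are in m, angles in rad, forces in N, time in s.
With the tool pointing down it reaches from about 0.425 to 0.925 m from the base axis. Payload 12.5 kg.
Tool frame: the origin (TCP) lies midway between the tips of the shut fingers; the grasp point (between the pads) lies bot.grip_depth behind it (bot.grip_depth is the distance from the TCP to the grasp point, in m); z points along the fingers, y is the line along which they close (so a half turn about z gives the same grasp; the last joint's range is limited). The gripper opens to 85 mm and grips with 20 to 120 N. Pads are 22 mm wide; open, the fingers measure 114 mm over their backs; the gripper's body (76 mm by 85 mm) begins 54 mm behind the grasp point. The pads swing forward as they close: fully open they stand 13 mm farther back than shut.
Start: joints at [1.08, 0.491, 1.559, -0, 1.092, -0.106], TCP at [0.235, 0.579, 0.231] pointing down, gripper open.
Joint ranges: [-3.1, 3.1], [-0.84, 2.19], [0.05, 2.79], [-1.13, 4.28], [0.06, 2.93], [-2.69, 2.69]. Speed limits (rad/s): [2.22, 2.22, 2.79, 3.14, 3.14, 3.14].

## Interface

Orientations are given as a rotation vector (axis times angle).
In Python, from cell import bot gives the robot as it stands.
- The arm moves only by the tool send_rows, never from a script. Its argument "motion" is a list of rows, each an object with "grip": the finger opening in mm, from 0 to 85.4; "offset": the shift along the tool's x, y, z in mm, a list of three; "rotation": the turn, a rotation vector about the tool's x, y, z in degrees, a list of three. In form: [{"grip": grip, "offset": [dx, dy, dz], "rotation": [rx, ry, rz]}, ...]. A call has 1 to 12 rows; each row shifts and turns the commanded pose from where the row before left it, along the tool's axes as they then stand; what a row does not reach is not made up. A row lasts 1/8 s, in which the tool goes at most 62.5 mm and 10.7 degrees, less where a joint would pass 70% of its speed; a pose out of reach is approached as far as the arm can. A call is refused whole if a number of a shift passes 62.5 or a number of a turn 10.7, either way. A call with a gripper value outside its range is refused whole. The fingers move at their own pace and stop on an object; "squeeze" is the grip in N (left out, the last holds). Time passes only in rows, so rows that do not move let the fingers close. It gives the time, the measured TCP pose, the force, the opening and the grip force at its end, in the units of the state.
- bot.state(): the state, without advancing time (a new reading comes with each control period).
- bot.get_image(name): name is "scene" or "top" or "wrist"; returns a dict with "pixels" (400x640x3 uint8, red, green, blue), "fx", "fy", "cx", "cy" (pixels), "k1" (the pictures are not rectified: a ray, as slopes to the right and down, at radius r is drawn at 1 + k1 r^2 times it, then the intrinsics apply), "camera_from_world" (4x4, takes a point from world to camera coordinates). Camera axes: x right, y up, looking along -z (the intrinsics and any distortion apply to the point x, -y, -z); pixel columns grow to the right and rows downward; lengths in m; the calibration is good to about 2 mm. A picture is of the moment at which its call begins. There is no depth.
- bot.finish_job(): hands the job in; it is judged then, once.
The state is a dict: "time_s": time; "joint_pos": joint angles; "qd": joint speeds; "tau": joint torques, N m; "position": TCP position; "tcp_rot": TCP orientation; "wrist_force": force on the tool from outside, world axes, zero at the start; "torque": the same for the moment, N m; "width": opening from 0.0 (shut) to 1.0 (fully open); "finger_force": force on a finger pad.
Only numpy, scipy, OpenCV 4.12 (cv2) and the standard library are available. Lean on these libraries where they do the work, as an engineer would, in place of code of your own. Each camera call takes 0.05 s, during which the arm holds its last target. There are 200 camera calls.

## Task

Two steel can lanes stand on the worktop: one already has a tin at its far end, the other is empty. Take the tin that was left out on the worktop, slide it upright through the open front of the empty lane, under the turned-in lips, all the way back to the stop, and let go of it there. Do not disturb the tin that is already put away.

Things in the scene. Friction and masses are not known exactly. Their poses are not given: they have to be found in the camera images.
- tin: The tin to put away: a closed food tin with a printed label, upright cylinder 57 mm in diameter and 72 mm high, 0.13 to 0.25 kg, standing alone on the open worktop to the left of the two lanes. Origin: centre of its underside; z is its axis, up. It looks the same as the stored tin.
- empty_lane: Empty can lane: straight 3 mm steel channel fixed to the worktop, no floor (tins slide on the worktop). Left or right of the two, yawed up to 0.2 rad. Origin: its centre, on the worktop; +x from the open front (robot side) to the stop, z up. 130 mm long, 80 mm wide inside, 95 mm high. Lips turn in along both wall tops (underside 92, top 95 mm), leaving a 44 mm slot over the middle line.
- empty_lane_mouth (a point): Middle of the channel's front end, on the worktop (lane x = -65 mm), axes as the lane's. Two flared plates, 95 mm high, reach 20 mm further out and widen the entry to about 97 mm. A tin can only enter here, as it is wider than the slot above; fingers set one before and one behind the tin (along lane x) travel in the slot.
- empty_lane_home (a point): Where the tin's underside centre comes when it touches the stop: on the worktop and middle line, lane x = +33 mm, axes as the lane's. The stop is a bar across the far end, only 24 mm high, inner face at lane x = +62 mm; above it the end is open.
- stored_tin: The tin already put away, same size and label, standing loose at the far end of the other lane, which is of the same shape. Origin: centre of its underside. Not to be disturbed.
There are look-alikes about, which are no part of the job. What is shaped like the tin but blue is not meant.

How it is judged:
By the outcome, as a careful person would: the job done as asked, in the order asked, and still so for the second after the job is handed in, with the robot touching nothing.
It also fails if it takes over 45 s, if anything falls off the work surface, if the arm or the gripper's body presses on something with over 40 N, if the wrist force passes 120 N, or if a joint passes its speed limit or range.

## Working session

There is one attempt and no reset: what is moved stays moved. The work goes in short steps, Python scripts to look and compute and a tool call to move; the robot and the scene stay as the last step left them, time stands still between calls to the robot, and variables do not carry over. Pictures are saved under pics/ and viewed, at most 10 in all, crops included, and the job is handed in when it is done.

Besides the shell and the picture viewer there is one more tool, called after "Emit:" by a JSON object that holds its "method" and its "body". send_rows: Moves the arm, as the interface text tells. Its arguments: {"type":"object","properties":{"motion":{"type":"array"},"squeeze":{"type":"number"}},"required":["motion"]}

```bash
mkdir -p pics
cat > h.py <<'E'
import numpy as np, cv2
from cell import bot
def grab(n,f):
    im=bot.get_image(n); cv2.imwrite(f'pics/{f}.png',im['pixels'][:,:,::-1]); np.save(f'pics/{f}.npy',im,allow_pickle=True); return im
def load(f): return np.load(f'pics/{f}.npy',allow_pickle=True).item()
def ray(im,u,v):
    K=np.array([[im['fx'],0,im['cx']],[0,im['fy'],im['cy']],[0,0,1.]])
    p=cv2.undistortPoints(np.array([[[u,v]]],float),K,np.array([im['k1'],0,0,0.]))[0,0]
    T=np.array(im['camera_from_world']); R=T[:3,:3]; c=-R.T@T[:3,3]
    return c,R.T@np.array([p[0],-p[1],-1.])
def onz(im,u,v,z):
    c,d=ray(im,u,v); return (c+d*(z-c[2])/d[2])[:2]
E
python3 - <<'E'
from h import *
s=bot.state(); print(s,bot.grip_depth)
for n in('top','scene'):
    im=grab(n,n+'0'); c,d=ray(im,320,200); print(n,c.round(3),d.round(3))
E
```

```text
{'time_s': 0.0, 'joint_pos': array([ 1.08037143e+00,  4.91545429e-01,  1.55948676e+00, -2.76339564e-05,
        1.09175297e+00, -1.05604629e-01]), 'qd': array([8.25527065e-04, 1.15418182e-03, 9.78445332e-04, 9.64606250e-04,
       3.15367717e-05, 1.34495687e-03]), 'tau': array([ 1.21870558e-03, -6.18446374e+01, -2.61586601e+01, -3.46808849e-05,
        4.05755884e-03, -1.83301830e-05]), 'position': array([0.23448557, 0.57906737, 0.23072369]), 'tcp_rot': array([-6.00669152e-01, -3.08330100e+00,  1.80173232e-03]), 'wrist_force': array([ 0.345208  ,  0.54798142, -0.77018495]), 'torque': array([-0.07528985, -0.00328253, -0.00122812]), 'finger_force': 0.0, 'width': 0.9942692492616442} 0.0187
top [ 0.361 -0.049  1.101] [ 0.155 -0.024 -0.988]
scene [ 0.177 -0.657  0.656] [ 0.374  0.629 -0.682]
```

View pics/top0.png

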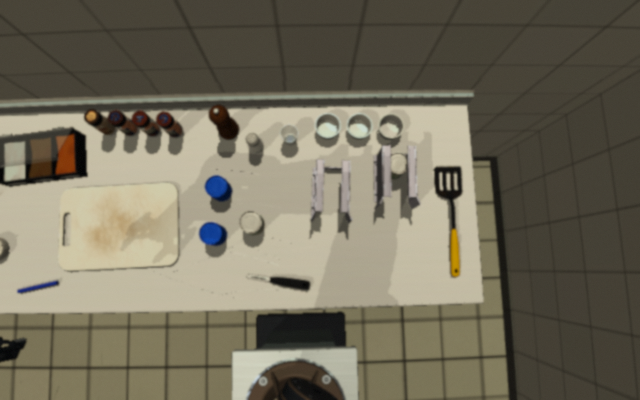

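View pics/scene0.png

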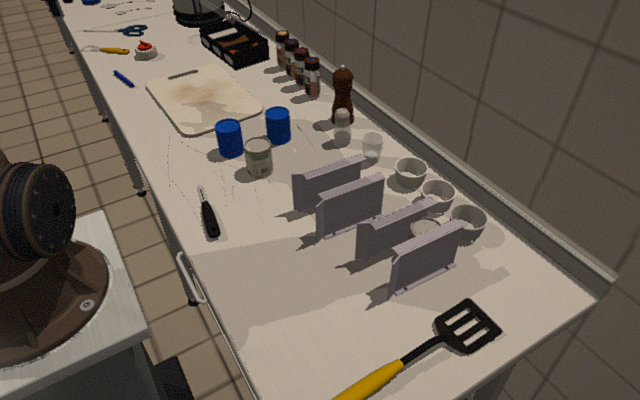

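The top view shows the free tin at about (250,223), with blue look-alikes at (218,188) and (211,234). The empty lane is the left one (cols 312–350, rows 160–225), and the stored tin is in the right lane at (398,163).

Run:
```python
from h import *
a=cv2.imread('pics/top0.png')[140:240,230:370]
cv2.imwrite('pics/c0.png',cv2.resize(a,None,fx=5.7,fy=5.7,interpolation=cv2.INTER_CUBIC))
im=load('top0')
print('tin',onz(im,250.5,222.5,.072))
for p in [(316,160),(347,162),(317,212),(345,213),(333,167)]: print(p,onz(im,*p,.095))
s=bot.state();R=cv2.Rodrigues(s['tcp_rot'])[0];print(R.round(3))
```

```text
tin [0.47055977 0.09905233]
(316, 160) [ 0.61995313 -0.0665803 ]
(347, 162) [ 0.61320995 -0.14345555]
(317, 212) [ 0.4898785  -0.06574504]
(345, 213) [ 0.48577624 -0.13384493]
(333, 167) [ 0.60121467 -0.10823732]
[[-0.927  0.375 -0.   ]
 [ 0.375  0.927 -0.001]
 [ 0.    -0.001 -1.   ]]
```

View pics/c0.png

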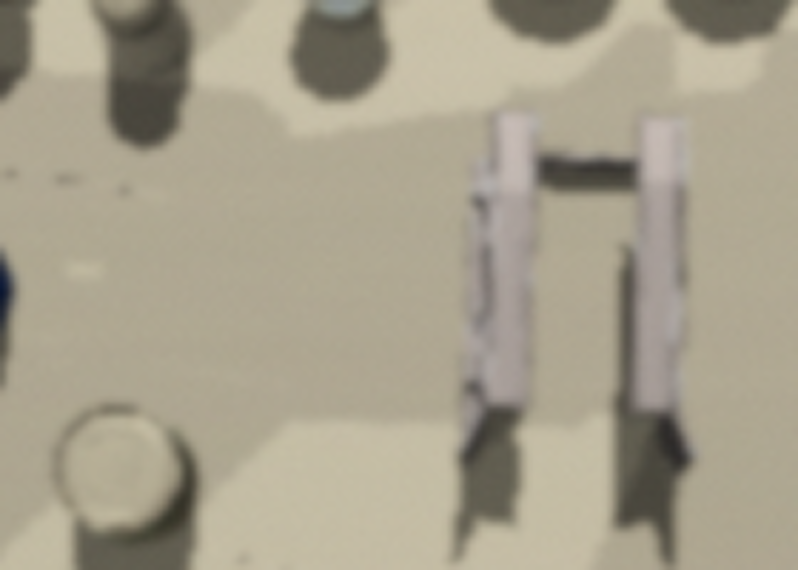

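The crop shows the tin top centred near crop (121,471). The lips' inner edges run (538,115)→(525,408) on the left and (643,118)→(635,412) on the right.

Run:
```python
from h import *
im=load('top0')
f=lambda u,v,z:onz(im,230+u/5.7-.41,140+v/5.7-.41,z)
print('tin',f(121,471,.072), f(57,471,.072)-f(187,471,.072))
L=[f(*p,.095) for p in[(538,115),(525,408),(643,118),(635,412),(492,112),(487,405),(686,118),(678,408)]]
for p in L: print(p.round(4))
for a,b in zip(L[::2],L[1::2]): d=a-b;print('yaw',np.arctan2(d[1],d[0]),np.hypot(*d))
print('centre',np.mean(L,0), np.mean(L[:4],0))
# scene tin-top check
```

```text
tin [0.47123315 0.09826445] [0.00132792 0.05642003]
[ 0.6201 -0.0864]
[ 0.4916 -0.0772]
[ 0.6178 -0.1322]
[ 0.4888 -0.1242]
[ 0.6219 -0.0664]
[ 0.4933 -0.061 ]
[ 0.6174 -0.1509]
[ 0.4901 -0.1426]
yaw -0.07131740102479149 0.12881350999044044
yaw -0.06181097203256869 0.12927694713356158
yaw -0.041666322426955824 0.12869226429645111
yaw -0.06511786768422727 0.12763411370636124
centre [ 0.55513367 -0.10512081] [ 0.55459115 -0.10498721]
```

Emit:
{"method": "send_rows", "body": {"motion": [{"grip":85,"offset":[0,0,0],"rotation":[0,0,10.2]},{"grip":85,"offset":[0,0,0],"rotation":[0,0,10.2]},{"grip":85,"offset":[0,0,0],"rotation":[0,0,10.2]},{"grip":85,"offset":[0,0,0],"rotation":[0,0,10.2]},{"grip":85,"offset":[0,0,0],"rotation":[0,0,10.2]},{"grip":85,"offset":[0,0,0],"rotation":[0,0,10.2]},{"grip":85,"offset":[0,0,0],"rotation":[0,0,10.2]}]}}

```text
time_s: 0.98
position: [0.2345, 0.5792, 0.2309]
tcp_rot: [2.293, 2.147, -0.001]
wrist_force: [-0.5, -0.2, 0.6]
width: 0.995
finger_force: 0.0
```

Emit:
{"method": "send_rows", "body": {"motion": [{"grip":85,"offset":[-46.5,26.5,0],"rotation":[0,0,0]},{"grip":85,"offset":[-46.5,26.5,0],"rotation":[0,0,0]},{"grip":85,"offset":[-46.5,26.5,0],"rotation":[0,0,0]},{"grip":85,"offset":[-46.5,26.5,0],"rotation":[0,0,0]},{"grip":85,"offset":[-46.5,26.5,0],"rotation":[0,0,0]},{"grip":85,"offset":[-46.5,26.5,0],"rotation":[0,0,0]},{"grip":85,"offset":[-46.5,26.5,0],"rotation":[0,0,0]},{"grip":85,"offset":[-46.5,26.5,0],"rotation":[0,0,0]},{"grip":85,"offset":[-46.5,26.5,0],"rotation":[0,0,0]},{"grip":85,"offset":[-46.5,26.5,0],"rotation":[0,0,0]},{"grip":85,"offset":[0,0,0],"rotation":[0,0,0]},{"grip":85,"offset":[0,0,0],"rotation":[0,0,0]}]}}

```text
time_s: 2.48
position: [0.4708, 0.0993, 0.2311]
tcp_rot: [-2.288, -2.152, 0.001]
wrist_force: [-0.2, 0.4, 0.4]
width: 0.994
finger_force: 0.0
```

Run:
```python
from h import *
grab('wrist','w1')
s=bot.state();print(s['time_s'],s['position'],s['joint_pos']);R=cv2.Rodrigues(s['tcp_rot'])[0];print(R.round(3))
```

```text
2.525 [0.47067291 0.09979583 0.2311443 ] [7.14029062e-02 2.87724558e-01 1.90032836e+00 3.01069355e-04
 9.54069759e-01 1.31026185e-01]
[[ 0.06   0.998 -0.001]
 [ 0.998 -0.06   0.   ]
 [ 0.    -0.001 -1.   ]]
```

View pics/w1.png

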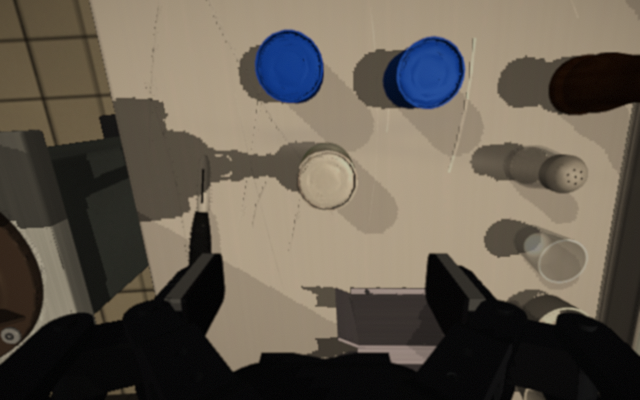

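The wrist view shows the tin top centred near (327,179), with the blue tins at (290,66) and (430,73) well clear of the finger line.

Run:
```python
from h import *
im=load('w1'); print(onz(im,326.5,178.5,.072), onz(im,298,178,.072)-onz(im,356,178,.072)); print(ray(im,320,200))
t=load('top0')
# triangulate top centre
c1,d1=ray(im,326.5,178.5);c2,d2=ray(t,230+121/5.7-.41,140+471/5.7-.41)
A=np.c_[d1,-d2];x=np.linalg.lstsq(A,c2-c1,rcond=None)[0];print(c1+x[0]*d1,c2+x[1]*d2)
```

```text
[0.47286958 0.10482285] [-0.05262172  0.00318097]
(array([0.47498761, 0.16818345, 0.37440947]), array([-0.02969076, -0.26532209, -0.96379549]))
[0.47274218 0.10101153 0.05380922] [0.47317539 0.10087174 0.05383548]
```

Emit:
{"method": "send_rows", "body": {"motion": [{"grip":85,"offset":[2,1.5,25],"rotation":[0,0,0]},{"grip":85,"offset":[0,0,40],"rotation":[0,0,0]},{"grip":85,"offset":[0,0,40],"rotation":[0,0,0]},{"grip":85,"offset":[0,0,15],"rotation":[0,0,0]},{"grip":85,"offset":[0,0,0],"rotation":[0,0,0]}]}}

```text
time_s: 3.15
position: [0.4719, 0.1022, 0.1105]
tcp_rot: [-2.284, -2.155, 0.003]
wrist_force: [-0.1, -0.2, 0.6]
width: 0.995
finger_force: 0.0
```

Run:
```python
from h import *
im=grab('wrist','w2'); print(bot.state()['position'])
T=np.array(im['camera_from_world'])
K=np.array([[im['fx'],0,im['cx']],[0,im['fy'],im['cy']],[0,0,1.]])
a=im['pixels'][:,:,::-1].copy()
# expected lid outline for two y hypotheses
for y,col in((.099,(0,0,255)),(.105,(0,255,0))):
    th=np.linspace(0,6.283,60);P=np.c_[.472+.0285*np.cos(th),y+.0285*np.sin(th),0*th+.072,0*th+1]@T.T
    q=cv2.projectPoints(P[:,:3]*[1,-1,-1],np.zeros(3),np.zeros(3),K,np.array([im['k1'],0,0,0.]))[0][:,0]
    print(y,q.mean(0),q.min(0),q.max(0))
```

```text
[0.47242288 0.10204601 0.11136413]
0.099 [326.00147655 235.82523937] [275.49244964 188.42635362] [374.90601326 281.47708371]
0.105 [325.40333942 225.95162891] [274.48110119 177.76485159] [374.70862373 272.3403225 ]
```

View pics/w2.png

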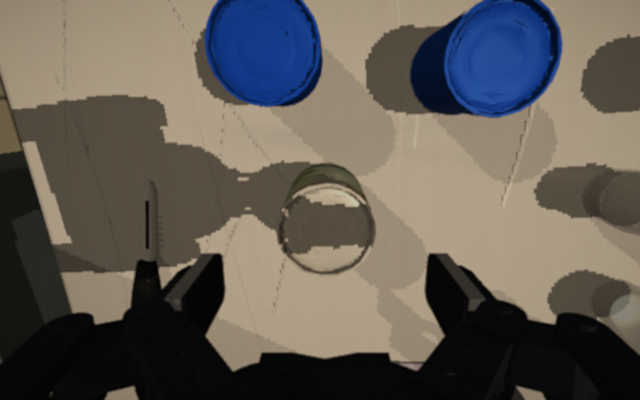

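The lid spans cols 277–375 and rows 183–275, so its centre is at (326,229) and the tin is near (0.472, 0.103), within 1 mm of the tool. I'll descend and grip.

Emit:
{"method": "send_rows", "body": {"motion": [{"grip":85,"offset":[1,0,25],"rotation":[0,0,0]},{"grip":85,"offset":[0,0,30],"rotation":[0,0,0]},{"grip":85,"offset":[0,0,20],"rotation":[0,0,0]},{"grip":85,"offset":[0,0,0],"rotation":[0,0,0]},{"grip":50,"offset":[0,0,0],"rotation":[0,0,0]},{"grip":50,"offset":[0,0,0],"rotation":[0,0,0]},{"grip":50,"offset":[0,0,0],"rotation":[0,0,0]},{"grip":50,"offset":[0,0,0],"rotation":[0,0,0]}], "squeeze": 35}}

```text
time_s: 4.2
position: [0.4733, 0.1023, 0.0377]
tcp_rot: [2.286, 2.153, 0.003]
wrist_force: [-1.0, 0.9, 7.4]
width: 0.661
finger_force: 35.8
```

Emit:
{"method": "send_rows", "body": {"motion": [{"grip":50,"offset":[0,0,-20],"rotation":[0,0,0]},{"grip":50,"offset":[0,0,-45],"rotation":[0,0,0]},{"grip":50,"offset":[0,0,-45],"rotation":[0,0,0]},{"grip":50,"offset":[-20,-4.5,0],"rotation":[0,0,0]},{"grip":50,"offset":[-40,-6,0],"rotation":[0,0,0]},{"grip":50,"offset":[-40,-6,0],"rotation":[0,0,0]},{"grip":50,"offset":[-40,-6,0],"rotation":[0,0,0]},{"grip":50,"offset":[-40,-6,0],"rotation":[0,0,0]},{"grip":50,"offset":[-22,-5,0],"rotation":[0,0,0]},{"grip":50,"offset":[0,0,0],"rotation":[0,0,0]},{"grip":50,"offset":[0,0,0],"rotation":[0,0,0]}]}}

```text
time_s: 5.58
position: [0.4273, -0.097, 0.1467]
tcp_rot: [2.287, 2.153, 0.001]
wrist_force: [-0.0, -0.5, -2.4]
width: 0.656
finger_force: 38.7
```

Run:
```python
from h import *
grab('wrist','w3'); s=bot.state(); print(s['position'],cv2.Rodrigues(s['tcp_rot'])[0].round(3),s['wrist_force'],s['width'])
```

```text
[ 0.42739044 -0.09681796  0.14657466] [[ 0.06   0.998  0.   ]
 [ 0.998 -0.06   0.   ]
 [ 0.     0.    -1.   ]] [-0.57005862 -1.21136277 -1.6147701 ] 0.6618280145216849
```

View pics/w3.png

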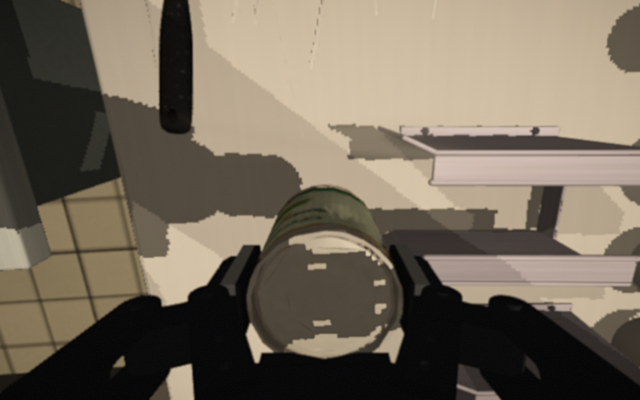

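The tin is held upright with its lid centred near (325,294). The left lip's inner edge runs along row 184 and the right lip's along row 256, both near-horizontal, so parallel to the tool.

Run:
```python
from h import *
im=load('w3')
for p in [(436,184),(630,184),(436,256),(630,256),(434,152)]: print(p,onz(im,*p,.095).round(4))
print('lid',onz(im,325,294,.182).round(4))
```

```text
(436, 184) [ 0.4943 -0.0762]
(630, 184) [ 0.6058 -0.083 ]
(436, 256) [ 0.4955 -0.1224]
(630, 256) [ 0.6138 -0.129 ]
(434, 152) [ 0.4926 -0.0573]
lid [ 0.4277 -0.0928]
```

Emit:
{"method": "send_rows", "body": {"motion": [{"grip":50,"offset":[-2,0,20],"rotation":[0,0,0]},{"grip":50,"offset":[0,0,40],"rotation":[0,0,0]},{"grip":50,"offset":[0,0,35],"rotation":[0,0,0]},{"grip":50,"offset":[0,0,11],"rotation":[0,0,0]},{"grip":50,"offset":[0,0,0],"rotation":[0,0,0]},{"grip":50,"offset":[0,0,0],"rotation":[0,0,0]}]}}

```text
time_s: 6.38
position: [0.4277, -0.0994, 0.0413]
tcp_rot: [2.286, 2.153, 0.001]
wrist_force: [0.7, 0.6, -1.6]
width: 0.661
finger_force: 38.4
```

Emit:
{"method": "send_rows", "body": {"motion": [{"grip":50,"offset":[0,10,0],"rotation":[0,0,0]},{"grip":50,"offset":[0,15,0],"rotation":[0,0,0]},{"grip":50,"offset":[0,15,0],"rotation":[0,0,0]},{"grip":50,"offset":[0,15,0],"rotation":[0,0,0]},{"grip":50,"offset":[0,10,0],"rotation":[0,0,0]},{"grip":50,"offset":[0,0,0],"rotation":[0,0,0]}]}}

```text
time_s: 7.12
position: [0.4925, -0.1034, 0.0401]
tcp_rot: [2.287, 2.154, 0.0]
wrist_force: [-0.2, 0.0, -2.1]
width: 0.659
finger_force: 38.4
```

Run:
```python
from h import *
im=grab('top','t2'); s=bot.state(); print(s['position'],s['wrist_force'],s['width'])
a=im['pixels'][140:240,270:410,::-1]
b=cv2.resize(grab('scene','s2')['pixels'][100:300,260:480,::-1],(400,364))
a=cv2.resize(a,(400,286),interpolation=cv2.INTER_CUBIC)
c=np.zeros((364,800,3),np.uint8);c[:286,:400]=a;c[:,400:]=b;cv2.imwrite('pics/c2.png',c)
```

```text
[ 0.49187175 -0.10323808  0.04006952] [ 0.1488577  -1.28467167 -2.05723077] 0.6612767412917966
```

View pics/c2.png

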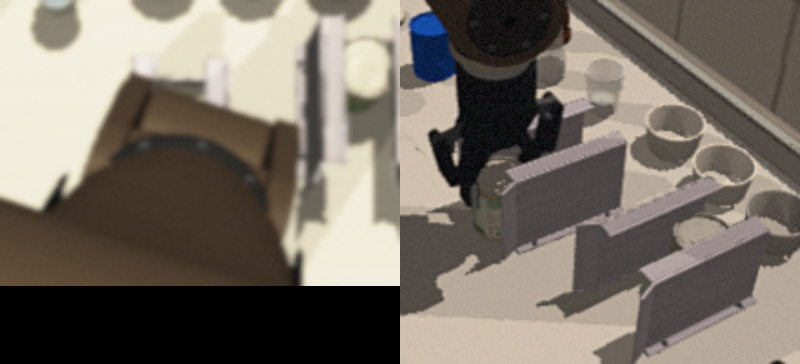

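The scene view shows the tin entering between the flares with the fingers in the slot and no contact. I'll continue.

Emit:
{"method": "send_rows", "body": {"motion": [{"grip":50,"offset":[0,10,0],"rotation":[0,0,0]},{"grip":50,"offset":[0,15,0],"rotation":[0,0,0]},{"grip":50,"offset":[0,15,0],"rotation":[0,0,0]},{"grip":50,"offset":[0,15,0],"rotation":[0,0,0]},{"grip":50,"offset":[0,15,0],"rotation":[0,0,0]},{"grip":50,"offset":[0,13,0],"rotation":[0,0,0]},{"grip":50,"offset":[0,0,0],"rotation":[0,0,0]}]}}

```text
time_s: 8.1
position: [0.5757, -0.1084, 0.0401]
tcp_rot: [2.287, 2.154, 0.0]
wrist_force: [-0.1, -0.8, -2.2]
width: 0.661
finger_force: 38.4
```

Emit:
{"method": "send_rows", "body": {"motion": [{"grip":50,"offset":[0,2,1],"rotation":[0,0,0]},{"grip":50,"offset":[0,2,0.5],"rotation":[0,0,0]},{"grip":50,"offset":[0,2,0],"rotation":[0,0,0]},{"grip":50,"offset":[0,0,0],"rotation":[0,0,0]}]}}

```text
time_s: 8.6
position: [0.5809, -0.1088, 0.0388]
tcp_rot: [2.287, 2.154, 0.0]
wrist_force: [0.1, -0.5, -2.8]
width: 0.659
finger_force: 38.4
```

Emit:
{"method": "send_rows", "body": {"motion": [{"grip":50,"offset":[0,1.5,0],"rotation":[0,0,0]},{"grip":50,"offset":[0,1.5,0],"rotation":[0,0,0]},{"grip":50,"offset":[0,1.5,0],"rotation":[0,0,0]},{"grip":50,"offset":[0,0,0],"rotation":[0,0,0]}]}}

```text
time_s: 9.1
position: [0.5854, -0.109, 0.0388]
tcp_rot: [-2.287, -2.154, -0.0]
wrist_force: [-0.4, -0.4, -1.9]
width: 0.664
finger_force: 38.5
```

Emit:
{"method": "send_rows", "body": {"motion": [{"grip":50,"offset":[0,1,0],"rotation":[0,0,0]},{"grip":50,"offset":[0,1,0],"rotation":[0,0,0]},{"grip":50,"offset":[0,0,0],"rotation":[0,0,0]}]}}

```text
time_s: 9.48
position: [0.5874, -0.1091, 0.0388]
tcp_rot: [2.287, 2.154, 0.0]
wrist_force: [-0.3, 0.0, -1.7]
width: 0.661
finger_force: 38.5
```

Emit:
{"method": "send_rows", "body": {"motion": [{"grip":50,"offset":[0,1,0],"rotation":[0,0,0]},{"grip":50,"offset":[0,1,0],"rotation":[0,0,0]},{"grip":50,"offset":[0,0,0],"rotation":[0,0,0]}]}}

```text
time_s: 9.85
position: [0.5883, -0.1091, 0.0387]
tcp_rot: [-2.286, -2.152, 0.002]
wrist_force: [-6.1, -1.0, 2.3]
width: 0.663
finger_force: 38.8
```

Emit:
{"method": "send_rows", "body": {"motion": [{"grip":50,"offset":[0,1,0],"rotation":[0,0,0]},{"grip":50,"offset":[0,0,0],"rotation":[0,0,0]}]}}

```text
time_s: 10.1
position: [0.5884, -0.109, 0.0387]
tcp_rot: [-2.284, -2.151, 0.004]
wrist_force: [-10.9, -0.4, 4.6]
width: 0.664
finger_force: 39.1
```

The tin touches the stop at x≈0.588. I'll ease the press, set the tin down and open.

Emit:
{"method": "send_rows", "body": {"motion": [{"grip":50,"offset":[0,-1,1],"rotation":[0,0,0]},{"grip":50,"offset":[0,0,0],"rotation":[0,0,0]},{"grip":62,"offset":[0,0,0],"rotation":[0,0,0]},{"grip":72,"offset":[0,0,0],"rotation":[0,0,0]},{"grip":80,"offset":[0,0,0],"rotation":[0,0,0]},{"grip":80,"offset":[0,0,0],"rotation":[0,0,0]},{"grip":80,"offset":[0,0,0],"rotation":[0,0,0]}]}}

```text
time_s: 10.98
position: [0.5894, -0.1093, 0.0378]
tcp_rot: [2.287, 2.154, 0.0]
wrist_force: [-0.8, 0.2, -0.0]
width: 0.938
finger_force: 0.0
```

Emit:
{"method": "send_rows", "body": {"motion": [{"grip":80,"offset":[0,0,-10],"rotation":[0,0,0]},{"grip":80,"offset":[0,0,-25],"rotation":[0,0,0]},{"grip":80,"offset":[0,0,-40],"rotation":[0,0,0]},{"grip":80,"offset":[0,0,-40],"rotation":[0,0,0]},{"grip":80,"offset":[0,0,-40],"rotation":[0,0,0]},{"grip":80,"offset":[0,0,-20],"rotation":[0,0,0]},{"grip":80,"offset":[0,0,0],"rotation":[0,0,0]}]}}

```text
time_s: 11.85
position: [0.5897, -0.1094, 0.2147]
tcp_rot: [2.285, 2.152, 0.003]
wrist_force: [0.3, -0.8, -0.6]
width: 0.94
finger_force: 0.0
```

Run:
```python
from h import *
im=grab('wrist','w4'); s=bot.state(); print(s['time_s'],s['position'],s['wrist_force'],s['width'])
```

```text
11.9 [ 0.58922915 -0.1092152   0.21324065] [0.39456825 0.24344469 0.2848477 ] 0.932882602563794
```

View pics/w4.png

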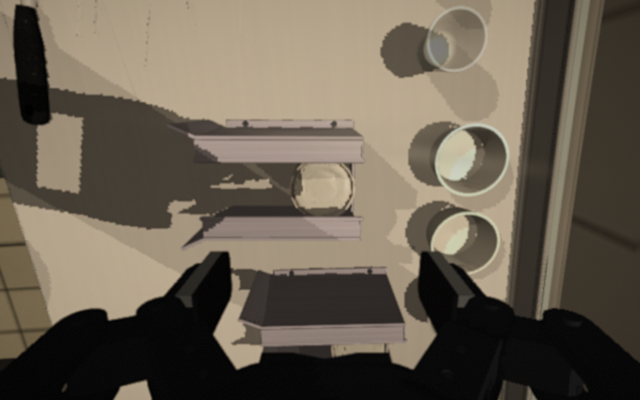

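The tin stands upright under the lips with its lid centred near (323,188), right against the back. One check of where it sits along the lane:

Run:
```python
from h import *
im=load('w4')
print('lid l/r',onz(im,292,188,.072),onz(im,354.5,188,.072))
print('lip front/back',onz(im,213,162,.095),onz(im,363,162,.095), 'bar', onz(im,353,205,.024))
```

```text
lid l/r [ 0.56212437 -0.10711883] [ 0.61619966 -0.11039622]
lip front/back [ 0.50513105 -0.07733534] [ 0.6217224  -0.08430902] bar [ 0.61786976 -0.14000176]
```

```bash
python3 -c "
from cell import bot
print(bot.finish_job())"
```

```text
the job is handed in; nothing more can be done
None
```

The tin stands upright at the back of the empty lane. I pushed it until it met the stop, with the wrist force rising to about 11 N, then let go. The stored tin was never touched, and the job was handed in at about 12 s of the 45 s allowed.

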